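# Pack the egg counter's kit box

## Task

Put the egg counter's red things away in its cantilever kit box: swing the top tray up and fully over to the rear (away from the robot), lay the red tape roll flat in the large left well and lay the red torch in the small right well underneath, swing the tray back down shut, and have the red cutter lying in the tray's left half and the red marker in its right half (left and right as the robot sees them). The blue look-alikes belong to the bakery: leave them where they are.

Things in the scene. Friction and masses are not known exactly. Their poses are not given: they have to be found in the camera images.
- kit: dark grey kit box base, fixed: 240 mm in y, 144 in x, 62 high, walls 4. Origin: centre of underside; x away from robot, y to its left. Inside floor 5 mm up, x -68..+68 mm; a 48 mm high divider parts the large left well, y -22..+116 mm (middle +47), from the small right well, y -116..-26 (middle -71). The closed tray, of the same outline, hides both
- tray_lift (a joint): swing q of the arms of the light grey tray (0.36 kg), rad: 0 down, 2.09 open stop. The tray stays level; each of its points moves in the kit's x-z plane by 86-92*cos(q+0.349) mm in x and 92*sin(q+0.349)-31 mm in z from its place when down: open = 157 to the rear, 28 up. Highest (61 up) at q=1.22; below that its weight shuts it, beyond it stays open
- tray_handle (a point): black handle bar over the tray's middle, 76 mm long (x), 12 wide (y), 14 high, on two posts; point: bar's centre, axes as the kit's. Tray down: right over the kit's origin, 121 mm above the counter. The tray's rim is 23 mm below the point, its inside floor 56 mm. A wall under the bar halves the tray: left y +3..+116 mm, right -3..-116, both x -68..+68
- red_tape_center (a point): red roll of packing tape lying flat on its side face, 96 mm across, 48 mm high, with an open core 76 mm across (so a ring wall 10 mm thick to pinch, one finger in the core); this point is on its axis, 24 mm above its underside
- torch_center (a point): red egg-candling torch lying flat, with a silver head and a black tail cap, 104 mm long, 28 mm wide and high, it does not roll; this point is its centre, 14 mm above its underside; its x axis runs along the length towards the lens
- red_cutter_center (a point): red box cutter lying flat, blade drawn in, 112 mm long, 26 mm wide, 18 mm high; this point is its centre, 9 mm above its underside; its x axis runs along the length towards the dark steel nose
- red_marker_center (a point): white and red (red cap and red tail) marker pen lying flat, 114 mm long, 16 mm thick (its clip keeps it from rolling); this point is its centre, 8 mm above its underside; its x axis runs along the length towards the cap
- blue_tape_center (a point): the bakery's blue roll of packing tape lying flat on its side face, 96 mm across, 48 mm high, with an open core 76 mm across (so a ring wall 10 mm thick to pinch, one finger in the core); this point is on its axis, 24 mm above its underside
- blue_cutter_center (a point): the bakery's blue box cutter lying flat, blade drawn in, 112 mm long, 26 mm wide, 18 mm high; this point is its centre, 9 mm above its underside; its x axis runs along the length towards the dark steel nose
- blue_marker_center (a point): the bakery's white and blue marker pen lying flat, 114 mm long, 16 mm thick (its clip keeps it from rolling); this point is its centre, 8 mm above its underside; its x axis runs along the length towards the cap
There are look-alikes about, which are no part of the job. What is shaped like the part that bears red_marker_center but turquoise is not meant.

How it is judged:
On the way, in this order (a step that is already met when the one before it is completed fails the run):
1. the top tray is swung over to the rear (value of joint tray_lift above 1.7 rad), for 0.2 s.
2. the red tape roll lies flat in the left well and the red torch lies in the right well (x of red_tape_center in the frame of kit between -0.068 and 0.068 m and y of red_tape_center in the frame of kit between 0.02 and 0.1 m and z of red_tape_center in the frame of kit between 0 and 0.04 m and angle between red_tape_center's own z axis and vertical below 0.15 rad and x of torch_center in the frame of kit between -0.068 and 0.068 m and y of torch_center in the frame of kit between -0.11 and -0.03 m and z of torch_center in the frame of kit between 0 and 0.032 m), for 0.2 s.
3. the tray is down again over them (all of step 2 and value of joint tray_lift below 0.05 rad), for 0.2 s.
At the end, for the whole second after the job is handed in: All at rest: red tape roll flat (within 0.15 rad) on the floor of the left well, torch lying on the floor of the right well, tray down over them (joint below 0.05 rad), red cutter lying in the tray's left half, red marker in its right half; anywhere inside its own compartment (all of step 3 and x of red_cutter_center in the frame of tray_handle between -0.068 and 0.068 m and y of red_cutter_center in the frame of tray_handle between 0.008 and 0.114 m and z of red_cutter_center in the frame of tray_handle between -0.065 and -0.04 m and x of red_marker_center in the frame of tray_handle between -0.068 and 0.068 m and y of red_marker_center in the frame of tray_handle between -0.114 and -0.008 m and z of red_marker_center in the frame of tray_handle between -0.065 and -0.04 m and linear speed of each of red_tape, torch, red_cutter, red_marker below 0.02 m/s); the robot touches nothing.
It fails at once if the blue tape is moved by more than 30 mm (distance of blue_tape_center from where it was at the start of the episode above 0.03 m).
It fails at once if the blue cutter is moved by more than 30 mm (distance of blue_cutter_center from where it was at the start of the episode above 0.03 m).
It fails at once if the blue marker is moved by more than 30 mm (distance of blue_marker_center from where it was at the start of the episode above 0.03 m).
It also fails if it takes over 144 s, if anything falls off the work surface, if the arm or the gripper's body presses on something with over 40 N, if the wrist force passes 120 N, or if a joint passes its speed limit or range.

## Robot

A 6-joint arm with a two-finger parallel gripper is mounted at the origin on the work surface. World frame = base frame: x ahead of the robot, y to its left, z up, the work surface at z = 0. Lengths are in m, angles in rad, forces in N, time in s.
With the tool pointing down it reaches from about 0.275 to 0.75 m from the base axis. Payload 10.2 kg.
Tool frame: the origin (TCP) lies midway between the tips of the shut fingers; the grasp point (between the pads) lies 19 mm behind it (env.hold_point_z is the distance from the TCP to the grasp point, in m); x points along the fingers, z is the direction in which the jaws open and shut, and the axes are right-handed (so a half turn about x gives the same grasp; the last joint's range is limited). The gripper opens to 85 mm and grips with 20 to 120 N. Pads are 22 mm wide; open, the fingers measure 114 mm over their backs; the gripper's body (76 mm by 85 mm) begins 54 mm behind the grasp point. The pads swing forward as they close: fully open they stand 13 mm farther back than shut.
Start: joints at [1.009, 0.313, 1.498, -0, 1.331, -0.223], TCP at [0.174, 0.495, 0.198] pointing down, gripper open.
Joint ranges: [-2.94, 2.94], [-0.97, 2.17], [0.19, 2.56], [-1.23, 4.37], [0.02, 3.11], [-2.88, 2.88]. Speed limits (rad/s): [2.39, 2.39, 3.01, 3.14, 3.14, 3.14].

## Interface

Orientations are given as a unit quaternion [x, y, z, w].
In Python, from bench import env, kinematics, monitor, eyes, job gives the robot as it stands. The module is installed in compiled form; this text tells all that it offers. Calls block until the motion is done:
- env.reach(position, orientation): joint-space move of the TCP to a pose.
- env.movel(position, velocity=0.15, frame=None, guard=None): straight line of the TCP; frame=None keeps the orientation; velocity is the mean speed in m/s. With guard (N) it stops when the force on the tool has changed by that much, and returns True; else False.
- env.set_joints(angles): joint-space move.
- env.release() and env.close_gripper(effort=None): open the fingers fully, or close them until they stop; effort is the grip in N (None keeps the last).
- env.hold(seconds).
- kinematics.ik(position, orientation): joint angles nearest the present ones, or None.
- monitor.sense(): the state.
- eyes.grab_frame(name): name is "scene" or "top" or "wrist"; returns a dict with "frame" (400x640x3 uint8, red, green, blue), "mtx" (3x3 intrinsics, pixels), "view" (4x4, takes a point from world to camera coordinates). Camera axes: x right, y down, z forward; pixel columns grow to the right and rows downward; lengths in m; the calibration is good to about 2 mm. A picture is of the moment at which its call begins. There is no depth.
A pose or a line that the arm cannot do raises env.MotionError and nothing moves.
- job.hand_in(): hands the job in, once; it reports no verdict.
The state is a dict: "clock": time; "joints": joint angles; "qvel": joint speeds; "joint_efforts": joint torques, N m; "position": TCP position; "ee_rot": TCP orientation; "contact_force": force on the tool from outside, world axes, zero at the start; "ft_torque": the same for the moment, N m; "finger_gap": opening from 0.0 (shut) to 1.0 (fully open).
Only numpy, scipy, OpenCV 4.12 (cv2) and the standard library are available. Lean on these libraries where they do the work, as an engineer would, in place of code of your own. Each camera call takes 0.05 s, during which the arm holds its last target. There are 200 camera calls.

## Working session

There is one attempt and no reset: what is moved stays moved. The work goes in short steps, each a Python script; the robot and the scene stay as the last script left them, time stands still between calls to the robot, and variables do not carry over. Pictures are saved under pics/ and viewed, about 12 in all and at most 16, crops included, and the job is handed in when it is done.

```bash
mkdir -p pics; ls
python3 - <<'E'
from bench import env, kinematics, monitor, eyes, job
import cv2, numpy as np
for n in ["scene","top"]:
    f=eyes.grab_frame(n); cv2.imwrite(f"pics/{n}0.png",f["frame"][:,:,::-1]); np.savez(f"pics/{n}0.npz",**f)
    print(n,f["mtx"].round(1).tolist(),f["view"].round(3).tolist())
s=monitor.sense(); print(s["clock"],s["ee_rot"],s["position"],env.hold_point_z)
E
```

```text
pics
scene [[383.5, 0.0, 317.6], [0.0, 383.5, 207.0], [0.0, 0.0, 1.0]] [[0.808, 0.59, -0.003, -0.372], [0.407, -0.562, -0.72, -0.118], [-0.426, 0.58, -0.694, 1.401], [0.0, 0.0, 0.0, 1.0]]
top [[387.1, 0.0, 323.4], [0.0, 387.1, 199.3], [0.0, 0.0, 1.0]] [[-0.016, -1.0, -0.001, 0.016], [-0.98, 0.016, -0.201, 0.473], [0.201, -0.002, -0.98, 1.031], [0.0, 0.0, 0.0, 1.0]]
0.1 [-0.40869102  0.57752484  0.40839572  0.57675788] [0.17434028 0.49493319 0.19778983] 0.0187
```

View pics/top0.png

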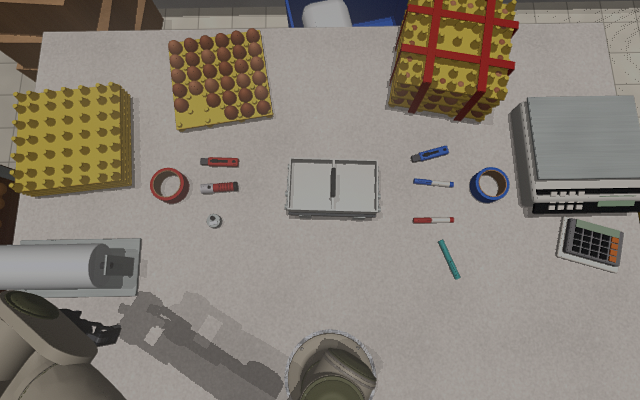

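View pics/scene0.png

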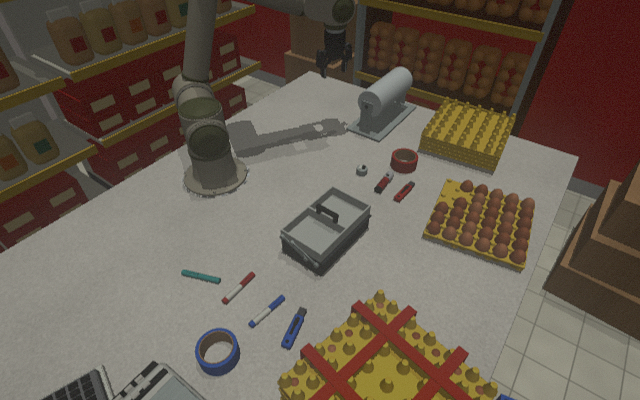

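```bash
cat > h.py <<'E'
from bench import env, kinematics, monitor, eyes, job
import cv2, numpy as np
from scipy.spatial.transform import Rotation as R
def ray(f,px,z):
    v=f["view"]; Rm=v[:3,:3]; o=-Rm.T@v[:3,3]
    d=Rm.T@np.linalg.inv(f["mtx"])@np.array([px[0],px[1],1.])
    return o+d*(z-o[2])/d[2]
def proj(f,p):
    c=f["view"][:3,:3]@np.array(p)+f["view"][:3,3]; u=f["mtx"]@c; return u[:2]/u[2]
def mask(f,kind,roi):
    x0,y0,x1,y1=roi; r,g,b=[f["frame"][:,:,i].astype(int) for i in range(3)]
    m={"red":(r>90)&(r>1.7*g)&(r>1.7*b),"blue":(b>80)&(b>1.5*r),"dark":(r+g+b)<180,
       "light":(r+g+b)>420}[kind] if isinstance(kind,str) else kind(r,g,b)
    o=np.zeros_like(m,np.uint8); o[y0:y1,x0:x1]=m[y0:y1,x0:x1]; return o
def rect(m):
    ys,xs=np.nonzero(m); return cv2.minAreaRect(np.c_[xs,ys].astype(np.float32)),len(xs)
E
python3 - <<'E'
from h import *
f=dict(np.load("pics/top0.npz")); g=dict(np.load("pics/scene0.npz"))
for n,k,roi,z in [("tape","red",(145,160,193,208),.048),("cutter","red",(197,150,245,174),.018),("torch","red",(197,176,245,200),.02),
  ("marker","red",(405,210,460,230),.01),("handle","dark",(320,160,345,205),.128),("btape","blue",(465,160,515,210),.048)]:
    (c,wh,a),N=rect(mask(f,k,roi)); print(n,np.round(c,1),np.round(wh,1),round(a,1),N,ray(f,c,z).round(4))
im=f["frame"][:,:,::-1]
a=cv2.resize(im[145:245,140:260],None,fx=4,fy=4,interpolation=cv2.INTER_CUBIC)
b=cv2.resize(im[145:245,280:385],None,fx=3.7,fy=4,interpolation=cv2.INTER_CUBIC)
c=cv2.resize(im[145:285,400:470],None,fx=4,fy=400/140,interpolation=cv2.INTER_CUBIC)
cv2.imwrite("pics/c1.png",np.hstack([a,b[:400,:320]])); cv2.imwrite("pics/c2.png",cv2.resize(im[145:275,275:465],None,fx=4,fy=4,interpolation=cv2.INTER_CUBIC))
E
```

```text
tape [166.5 183.5] [31.1 33.9] 45.0 258 [0.526  0.4487 0.048 ]
cutter [222.5 161.4] [29.2  7.9] 2.4 172 [0.5977 0.3016 0.018 ]
torch [222.5 186.5] [ 7. 19.] 90.0 139 [0.5215 0.2983 0.02  ]
marker [433.5 219.7] [ 4.4 39.1] 88.4 105 [ 0.4165 -0.3052  0.01  ]
handle [332.5 182. ] [28.  3.] 90.0 66 [ 0.5024 -0.016   0.128 ]
btape [492. 183.] [33.9 31.1] 45.0 254 [ 0.5122 -0.4662  0.048 ]
```

View pics/c1.png

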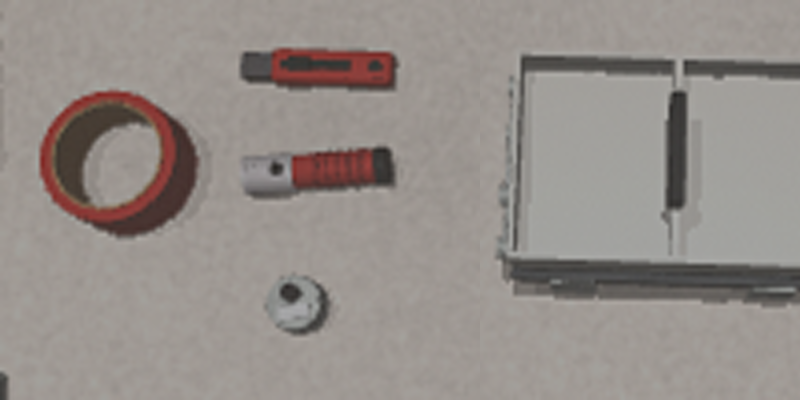

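View pics/c2.png

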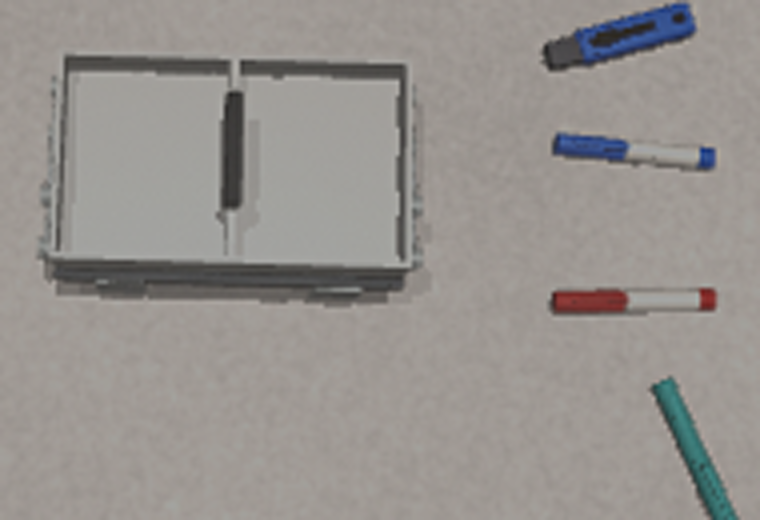

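```bash
cat >> h.py <<'E'
def ori(a,tilt=0):
    """tool down, jaws along horizontal direction at angle a (rad, world)"""
    j=np.array([np.cos(a),np.sin(a),0]); x=np.array([0,0,-1.]); y=np.cross(j,x)
    return R.from_matrix(np.c_[x,y,j]).as_quat()
def best(p,a):
    "orientation (a or a+pi) whose joint-6 stays mildest"
    c=[]
    for k in (0,np.pi):
        q=kinematics.ik(p,ori(a+k))
        if q is not None: c.append((np.abs(np.array(q)-monitor.sense()["joints"]).max(),k))
    return ori(a+min(c)[1])
E
python3 - <<'E'
from h import *
f=dict(np.load("pics/top0.npz")); g=dict(np.load("pics/scene0.npz"))
P=lambda n,px,z: print(n,ray(f,px,z).round(4))
for c in [(65,57),(407,65),(45,259),(410,266)]: P("rim",(275+c[0]/4,145+c[1]/4),.098)
P("handle",(333,182.5),.128)
for n,a,b,z in [("torch",(242,174),(395,165),.014),("cutter",(240,66),(396,70),.012)]:
    p,q=[ray(f,(140+t[0]/4,145+t[1]/4),z) for t in (a,b)]; print(n,(p+q)/2,np.linalg.norm(p-q),np.degrees(np.arctan2(*(p-q)[1::-1])))
p,q=[ray(f,(275+t[0]/4,145+t[1]/4),.01) for t in ((551,301),(716,299))]; print("marker",(p+q)/2,np.linalg.norm(p-q),np.degrees(np.arctan2(*(p-q)[1::-1])))
p=[.50,-.016,.27]; env.reach(p,best(p,np.pi/2))
f=eyes.grab_frame("wrist"); cv2.imwrite("pics/w1.png",f["frame"][:,:,::-1]); np.savez("pics/w1.npz",**f)
print(monitor.sense()["clock"],monitor.sense()["joints"]); print(f["view"].round(3),f["mtx"])
E
```

```text
rim [0.5754 0.0938 0.098 ]
rim [ 0.5659 -0.1379  0.098 ]
rim [0.4365 0.1069 0.098 ]
rim [ 0.4278 -0.1338  0.098 ]
handle [ 0.5011 -0.0173  0.128 ]
torch [0.52054625 0.30808596 0.014     ] 0.11065962039434839 92.51081938864822
cutter [0.59776374 0.31191643 0.012     ] 0.11495839118904762 87.51061232611288
marker [ 0.41555605 -0.30476913  0.01      ] 0.11781327184505472 89.75046012927749
2.3333 [-2.65391230e-01  2.15044427e-01  1.43883706e+00  8.11916793e-05
  1.48788792e+00  1.30390111e+00]
[[ 0.002 -1.    -0.    -0.016]
 [-0.946 -0.002  0.324  0.407]
 [-0.324 -0.    -0.946  0.61 ]
 [ 0.     0.     0.     1.   ]] [[323.94896877   0.         320.24569518]
 [  0.         323.94896877 202.10259982]
 [  0.           0.           1.        ]]
```

View pics/w1.png

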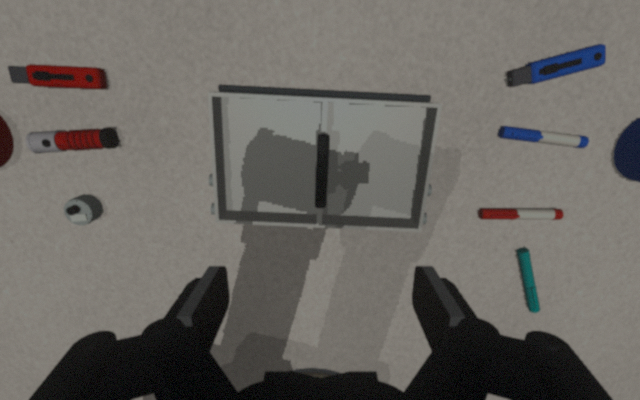

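Run:
```python
from h import *
f=dict(np.load("pics/w1.npz"))
def seg(n,a,b,z):
    p,q=[ray(f,t,z) for t in (a,b)]; print(n,((p+q)/2).round(4),"len",np.linalg.norm(p-q).round(4),"ang",np.degrees(np.arctan2(*(p-q)[1::-1])).round(2))
m=mask(f,lambda r,g,b:(r+g+b)<75,(312,128,334,212)); (c,wh,a),N=rect(m); print(c,wh,a,N)
ys,xs=np.nonzero(m); t,bt=ys.min(),ys.max(); s=lambda y:xs[ys==y].mean()
seg("handle",(s(t+3),t),(s(bt-3),bt+1),.128)
for c in [(212,97),(437,106),(209,219),(421,228)]: print("rim",ray(f,c,.098).round(4))
seg("rimfront",(209,219),(421,228),.098); seg("rimrear",(212,97),(437,106),.098)
seg("cutter",(10,74),(105,78),.009); seg("torch",(29,143),(117,138),.014); seg("marker",(479,213),(563,214),.008)
```

```text
(321.7341613769531, 170.58258056640625) (9.608160972595215, 71.20503997802734) 2.726310968399048 373
handle [nan nan nan] len nan ang nan
rim [0.5768 0.0952 0.098 ]
rim [ 0.5685 -0.1353  0.098 ]
rim [0.4429 0.1129 0.098 ]
rim [ 0.4322 -0.1328  0.098 ]
rimfront [ 0.4375 -0.01    0.098 ] len 0.2459 ang 87.49
rimrear [ 0.5727 -0.02    0.098 ] len 0.2306 ang 87.93
cutter [0.6001 0.3148 0.009 ] len 0.1182 ang 87.84
torch [0.5204 0.3116 0.014 ] len 0.1181 ang 93.3
marker [ 0.4162 -0.3053  0.008 ] len 0.1216 ang 89.39<stdin>:6: RuntimeWarning: Mean of empty slice.
  ret = ret.dtype.type(ret / rcount)
```

Run:
```python
from h import *
f=dict(np.load("pics/w1.npz"))
m=mask(f,lambda r,g,b:(r+g+b)<75,(312,128,334,212)); (c,wh,a),N=rect(m)
print(ray(f,c,.127))
b=cv2.boxPoints((c,wh,a)); b=b[np.argsort(b[:,1])]; t=b[:2].mean(0); u=b[2:].mean(0)
p,q=ray(f,t,.127),ray(f,u,.127); d=p-q; yaw=np.arctan2(d[1],d[0]); print(p,q,np.linalg.norm(d),np.degrees(yaw))
H=(p+q)/2; yaw=np.radians(-2.4)
p=[H[0],H[1],.17]; o=best(p,np.pi/2+yaw); env.reach(p,o)
f=eyes.grab_frame("wrist"); cv2.imwrite("pics/w2.png",f["frame"][:,:,::-1]); np.savez("pics/w2.npz",**f)
m=mask(f,lambda r,g,b:(r+g+b)<75,(290,60,350,300)); 
print(proj(f,[H[0],H[1],.128]),monitor.sense()["clock"])
```

```text
[ 0.50720108 -0.01682641  0.127     ]
[ 0.54247419 -0.01834411  0.127     ] [ 0.46926577 -0.01519415  0.127     ] 0.07327615524216796 -2.4637615740093914
[320.43087706 213.20451541] 2.8667
```

View pics/w2.png

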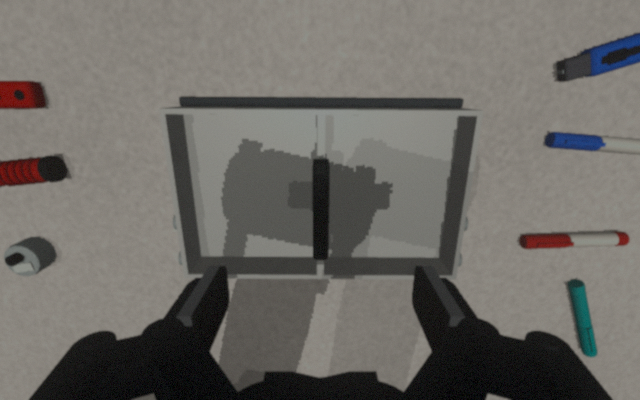

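```bash
cat >> h.py <<'E'
K=np.array([.505,-.0167]); YAW=np.radians(-2.4)
def kw(x,y,z):  # kit -> world
    c,s=np.cos(YAW),np.sin(YAW); return np.array([K[0]+c*x-s*y,K[1]+s*x+c*y,z])
def kinv(p):
    d=np.array(p[:2])-K; c,s=np.cos(YAW),np.sin(YAW); return np.array([c*d[0]+s*d[1],-s*d[0]+c*d[1],p[2]])
TH=.103 # TCP height on handle, tray down
def arc(q): return .086-.092*np.cos(q+.349), .092*np.sin(q+.349)-.031
def st():
    s=monitor.sense(); return "t=%.1f pos=%s F=%s gap=%.3f"%(s["clock"],s["position"].round(4),s["contact_force"].round(1),s["finger_gap"])
E
python3 - <<'E'
from h import *
print(kinematics.ik(kw(.157,0,.131),monitor.sense()["ee_rot"]))
print(env.movel(kw(0,0,TH),velocity=.1,guard=15),st())
env.close_gripper(effort=40); print(st())
for q in np.linspace(0,2.07,13)[1:]:
    x,z=arc(q); env.movel(kw(x,0,TH+z),velocity=.12); print(round(q,2),st())
E
```

```text
[-2.11601436e-01  6.68865879e-01  1.12594837e+00 -1.67849350e-04
  1.34357319e+00  1.40019248e+00]
False t=3.7 pos=[ 0.5055 -0.0168  0.1038] F=[ 0.8 -0.3  0.8] gap=0.996
t=4.5 pos=[ 0.505  -0.0167  0.103 ] F=[ 0.1 -0.3  0.5] gap=-0.000
0.17 t=4.7 pos=[ 0.5115 -0.017   0.118 ] F=[ 0.1  0.1 -0.8] gap=-0.002
0.34 t=5.0 pos=[ 0.5202 -0.0173  0.1305] F=[ 0.1  0.1 -1.1] gap=0.003
0.52 t=5.3 pos=[ 0.5311 -0.0178  0.1415] F=[-0.2  0.   0.5] gap=0.004
0.69 t=5.6 pos=[ 0.5438 -0.0183  0.1506] F=[ 0.   0.3 -1. ] gap=-0.007
0.86 t=5.9 pos=[ 0.558  -0.0189  0.1575] F=[ 0.5  0.4 -0.3] gap=0.004
1.03 t=6.2 pos=[ 0.5732 -0.0195  0.1619] F=[-0.5 -0.1  0.6] gap=0.001
1.21 t=6.4 pos=[ 0.589  -0.0202  0.1635] F=[-0.7 -0.4  0.2] gap=0.001
1.38 t=6.7 pos=[ 0.6047 -0.0208  0.1624] F=[-0.2 -1.1 -0.7] gap=0.001
1.55 t=7.0 pos=[ 0.6201 -0.0215  0.1587] F=[-0.3  0.4  0.7] gap=0.000
1.72 t=7.3 pos=[ 0.6347 -0.0221  0.1524] F=[ 0.2 -0.5  0.1] gap=0.003
1.9 t=7.6 pos=[ 0.6479 -0.0227  0.1436] F=[0.2 0.3 0.6] gap=0.001
2.07 t=7.8 pos=[ 0.6594 -0.0231  0.1326] F=[ 0.2  0.5 -0.1] gap=-0.002
```

Run:
```python
from h import *
f=eyes.grab_frame("wrist"); g=eyes.grab_frame("scene")
cv2.imwrite("pics/a1.png",np.hstack([cv2.resize(f["frame"],(400,250)),cv2.resize(g["frame"][100:350,150:550],(400,250))])[:,:,::-1]); print(st())
```

```text
t=8.0 pos=[ 0.6596 -0.0232  0.1334] F=[-0.3 -0.2 -0.1] gap=0.001
```

View pics/a1.png

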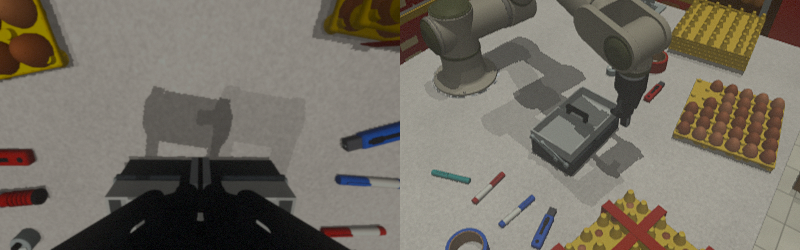

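Run:
```python
from h import *
f=dict(np.load("pics/w2.npz"))
print(-f["view"][:3,:3].T@f["view"][:3,3])
for z in (.17,.183,.2): print(z,proj(f,[.507,-.0167,z]),ray(f,(225,268),z),ray(f,(320,268),z))
print(ray(f,(321,159),.128),ray(f,(321,258),.128),ray(f,(321,258),.114))
f=eyes.grab_frame("wrist"); cv2.imwrite("pics/a2.png",f["frame"][:,:,::-1]); p=monitor.sense()["position"]; print(proj(f,p),-f["view"][:3,:3].T@f["view"][:3,3],p)
```

```text
[ 0.58879994 -0.01996659  0.34646495]
0.17 [320.28128187 236.43217578] [0.48798993 0.04304239 0.17      ] [ 0.4856213  -0.01566479  0.17      ]
0.183 [320.28499153 246.27086019] [0.4954165  0.03840058 0.183     ] [ 0.49322237 -0.0159817   0.183     ]
0.2 [320.29067712 261.35007803] [0.50512818 0.03233052 0.2       ] [ 0.50316223 -0.01639612  0.2       ]
[ 0.54532172 -0.01874053  0.128     ] [ 0.46962272 -0.01574581  0.128     ] [ 0.46198542 -0.01547532  0.114     ]
[320.16950157 238.11662761] [ 0.74210827 -0.02664331  0.30872337] [ 0.65966003 -0.02318426  0.13349398]
```

View pics/a2.png

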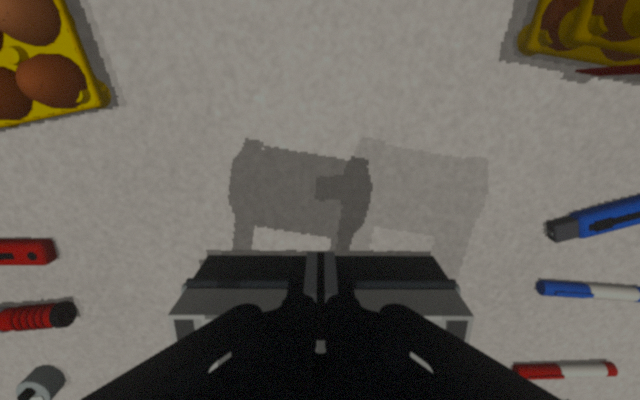

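Run:
```python
from h import *
p=monitor.sense()["position"]; x,y=.665,-.0235
try:
    print(env.movel([x,y,.02],velocity=.12,guard=8),st())
    print(env.movel([x,y,-.03],velocity=.03,guard=5),st())
    env.hold(.2);print(st())
except env.MotionError as e: print(e)
g=eyes.grab_frame("scene"); 
x0,y0=proj(g,monitor.sense()["position"]).astype(int); im=g["frame"][:,:,::-1].copy(); cv2.circle(im,(x0,y0),3,(0,255,0),1)
print(x0,y0); cv2.imwrite("pics/a3.png",cv2.resize(im[y0-90:y0+50,x0-100:x0+90],None,fx=4,fy=4))
env.movel([x,y,.16]); print(st())
```

```text
False t=9.1 pos=[ 0.6655 -0.0236  0.021 ] F=[ 0.2 -0.6 -0.7] gap=-0.000
False t=10.9 pos=[ 0.6651 -0.0235 -0.0298] F=[-0.1  0.6 -0.6] gap=-0.004
t=11.1 pos=[ 0.665  -0.0235 -0.0299] F=[-0.   0.2 -0.2] gap=0.001
369 270
t=12.6 pos=[ 0.6646 -0.0234  0.159 ] F=[ 0.6  0.2 -0.2] gap=0.002
```

View pics/a3.png

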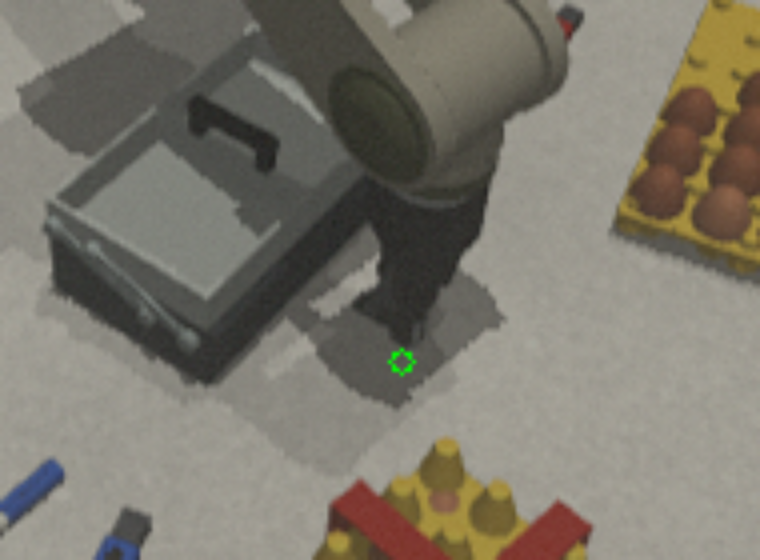

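Run:
```python
from h import *
x,y=.665,-.0235
env.movel([x,y,-.028],velocity=.15)
print(env.movel([x,y,-.075],velocity=.02,guard=5),st())
env.hold(.1);print(st())
for n in("scene","wrist"):
    g=eyes.grab_frame(n); np.savez(f"pics/touch_{n}.npz",**g)
    im=g["frame"][:,:,::-1].copy(); 
    u=proj(g,[x,y,0]).astype(int); print(n,u)
    c=cv2.resize(im[max(0,u[1]-50):u[1]+50,u[0]-50:u[0]+50],(400,400),interpolation=cv2.INTER_CUBIC); 
    cv2.imwrite(f"pics/t_{n}.png",c)
env.movel([x,y,.16]); print(st())
a=[cv2.imread(f"pics/t_{n}.png") for n in("scene","wrist")]; cv2.imwrite("pics/t.png",np.hstack(a))
```

```text
True t=14.7 pos=[ 0.665  -0.0235 -0.0329] F=[-0.8 -0.2  5.3] gap=0.002
t=14.8 pos=[ 0.6651 -0.0235 -0.0329] F=[-0.9  0.9  4.4] gap=0.005
scene [370 264]
wrist [320 266]
t=16.3 pos=[ 0.6646 -0.0234  0.159 ] F=[-0.5 -0.2  0.1] gap=-0.004
```

View pics/t.png

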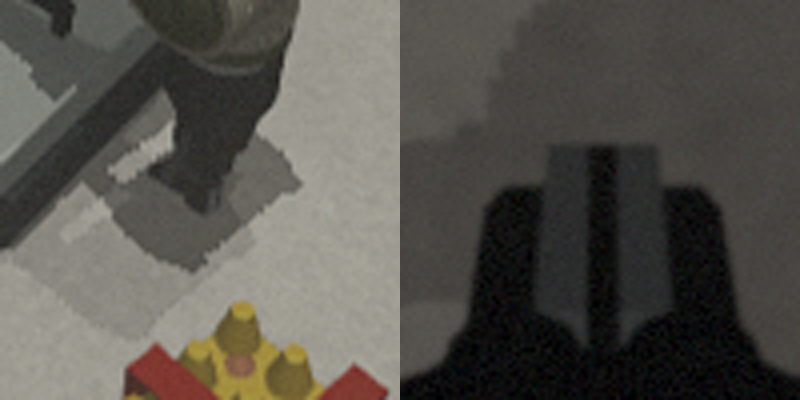

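Run:
```python
from h import *
g=dict(np.load("pics/touch_wrist.npz")); print(ray(g,(321.3,252),0),proj(g,[.676,-.0235,0]))
g=dict(np.load("pics/touch_scene.npz")); u=[320+205/4,214+212/4]; print(u,ray(g,u,0))
```

```text
[ 0.67307692 -0.02441984  0.        ] [319.17362395 246.70085602]
[371.25, 267.0] [ 6.71258497e-01 -2.90859422e-02  1.11022302e-16]
```

The reported TCP sits 32.5 mm beyond the true tips: touching the counter read z = -0.033, and sideways it agrees to about 3 mm. I'll correct for that along the tool axis and redo the swing.

```bash
cat >> h.py <<'E'
DZ=-.0325   # commanded z = true tip z + DZ
def T(p): p=np.array(p,float); p[2]+=DZ; return p
def line(p,v=.15,**k): return env.movel(T(p),velocity=v,**k)
def go(p,a): env.reach(T(p),best(T(p),a))
E
python3 - <<'E'
from h import *
line(kw(.157,0,.22)); env.release(); go(kw(0,0,.17),np.pi/2+YAW)
print(line(kw(0,0,TH),.1,guard=15),st())
env.close_gripper(effort=40); print(st())
if monitor.sense()["finger_gap"]>.05:
  for q in np.linspace(0,2.08,13)[1:]:
    x,z=arc(q); line(kw(x,0,TH+z),.12); print(round(q,2),st())
E
```

```text
False t=18.9 pos=[ 0.5056 -0.0168  0.071 ] F=[ 0.5 -0.2 -0.4] gap=1.001
t=19.6 pos=[ 0.505  -0.0166  0.0707] F=[-0.   1.   1.5] gap=0.131
0.17 t=19.9 pos=[ 0.5116 -0.0169  0.0852] F=[ 5.5  0.2 -6.4] gap=0.130
0.35 t=20.2 pos=[ 0.5204 -0.0173  0.0979] F=[ 4.3  0.8 -7.2] gap=0.131
0.52 t=20.4 pos=[ 0.5314 -0.0178  0.1091] F=[ 3.6 -0.4 -7.9] gap=0.133
0.69 t=20.7 pos=[ 0.5442 -0.0184  0.1184] F=[ 1.5 -0.2 -7.2] gap=0.129
0.87 t=21.0 pos=[ 0.5586 -0.0191  0.1254] F=[ 0.9 -1.  -6.7] gap=0.131
1.04 t=21.3 pos=[ 0.5739 -0.0198  0.1297] F=[ 0.7 -2.3 -5.4] gap=0.129
1.21 t=21.6 pos=[ 0.5898 -0.0204  0.1313] F=[ 0.2 -4.2 -4.5] gap=0.135
1.39 t=21.9 pos=[ 0.6057 -0.0212  0.1302] F=[ 0.4 -4.2 -4.3] gap=0.130
1.56 t=22.1 pos=[ 0.6212 -0.0219  0.1264] F=[-0.1 -4.9 -4.2] gap=0.127
1.73 t=22.4 pos=[ 0.6358 -0.0225  0.1199] F=[ 0.2 -6.1 -2.8] gap=0.129
1.91 t=22.7 pos=[ 0.6491 -0.0232  0.111 ] F=[ 1.3 -6.3 -2.8] gap=0.130
2.08 t=23.0 pos=[ 0.6606 -0.0237  0.0999] F=[ 2.  -6.  -2.9] gap=0.132
```

Run:
```python
from h import *
env.release(); print(st()); line(kw(.157,0,.26)); 
go(kw(-.05,.0,.30),np.pi/2+YAW)
f=eyes.grab_frame("wrist"); np.savez("pics/w3.npz",**f)
go([.49,.40,.25],YAW+np.pi/4)
g=eyes.grab_frame("wrist"); np.savez("pics/w4.npz",**g); print(st(),monitor.sense()["joints"].round(2))
cv2.imwrite("pics/w34.png",np.vstack([cv2.resize(f["frame"],(480,300)),cv2.resize(g["frame"],(480,300))])[:,:,::-1])
```

```text
t=23.7 pos=[ 0.6605 -0.0232  0.0997] F=[-0.7 -0.3  0.3] gap=0.994
t=27.2 pos=[0.4907 0.3992 0.2177] F=[-0.   0.8  0.6] gap=0.998 [ 0.5   0.55  1.1  -0.    1.49 -0.24]
```

View pics/w34.png

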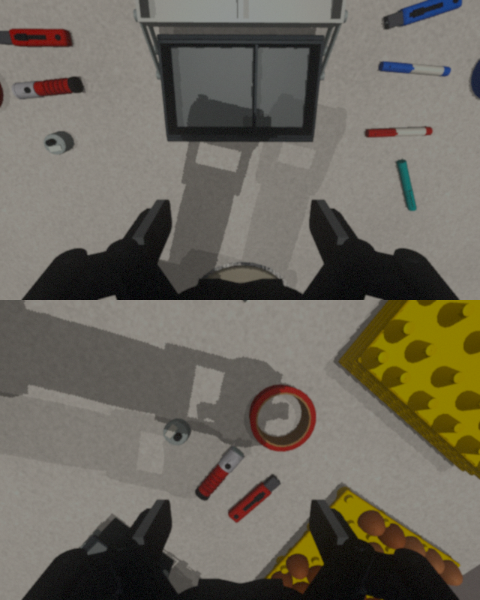

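Run:
```python
from h import *
f=dict(np.load("pics/w3.npz")); g=dict(np.load("pics/w4.npz"))
for c in [(-.072,.12),(-.072,-.12)]: print("kit corner pred px*.75",(proj(f,kw(*c,.062))*.75).round(1))
for c in [(-.068,-.024),(.068,-.024)]: print("divider pred",(proj(f,kw(*c,.048))*.75).round(1))
k=4/3
for n,c,z in [("FL",(167,140),.062),("FR",(311,140),.062),("div",(254.5,122),.048)]: print(n,kinv(ray(f,(c[0]*k,c[1]*k),z)).round(4))
def red(r,g,b): return (r>100)&(r>2.2*g)&(r>2.2*b)
for z,kind in ((.048,red),(.048,"red")):
    m=mask(g,kind,(320,100,435,210)); cs=max(cv2.findContours(m,cv2.RETR_EXTERNAL,cv2.CHAIN_APPROX_NONE)[0],key=len)
    e=cv2.fitEllipse(cs); c=ray(g,e[0],z); d=[np.linalg.norm(ray(g,(e[0][0]+e[1][i]/2,e[0][1]),z)-c)*2 for i in(0,1)]
    print("tape",np.round(e[0],1),np.round(e[1],1),c.round(4),np.round(d,4))
cv2.imwrite("pics/tape.png",cv2.resize(g["frame"][100:215,320:440][:,:,::-1],None,fx=4,fy=4))
```

```text
kit corner pred px*.75 [166.1 137. ]
kit corner pred px*.75 [314.  137.1]
divider pred [254.4 132.5]
divider pred [256.2  43.9]
FL [-0.077  0.119  0.062]
FR [-0.0769 -0.1156  0.062 ]
div [-0.0501 -0.0238  0.048 ]
tape [378.4 158.9] [76.3 82.6] [0.5262 0.4524 0.048 ] [0.0822 0.0889]
tape [378.8 158.9] [75.8 82.9] [0.5265 0.4526 0.048 ] [0.0816 0.0893]
```

```bash
sed -i 's/^K=.*/K=np.array([.503,-.0158]); YAW=np.radians(-2.5)/' h.py
python3 - <<'E'
from h import *
g=dict(np.load("pics/w4.npz")); m=mask(g,lambda r,g,b:(r>45)&(r>1.45*g)&(r>1.45*b),(320,100,440,215))
m=cv2.morphologyEx(m,cv2.MORPH_OPEN,np.ones((3,3),np.uint8))
cs=max(cv2.findContours(m,cv2.RETR_EXTERNAL,cv2.CHAIN_APPROX_NONE)[0],key=len)
print(cv2.boundingRect(cs),cv2.fitEllipse(cs), -g["view"][:3,:3].T@g["view"][:3,3])
obs=cs[:,0]
def sil(c):
    t=np.linspace(0,2*np.pi,72); pts=[proj(g,[c[0]+.048*np.cos(a),c[1]+.048*np.sin(a),z]) for z in(0,.048) for a in t]; return np.array(pts)
p=sil((.526,.450)); print("pred box",p.min(0),p.max(0),"obs",obs.min(0),obs.max(0))
p=sil((.527,.455)); print("pred box",p.min(0),p.max(0))
E
```

```text
(333, 113, 88, 89) ((376.02703857421875, 156.89146423339844), (88.11351776123047, 88.40210723876953), 118.2447738647461) [0.43299937 0.46110161 0.39275926]
pred box [330.74250883 111.50049062] [421.3893698  202.44459172] obs [333 113] [420 201]
pred box [334.15538523 108.82635341] [425.52868905 199.91034711]
```

```bash
cat > tape.py <<'E'
from h import *
a=YAW+np.pi/4; u=-np.array([np.cos(a),np.sin(a)])
tp=np.array([.526,.4503])+.043*u
go([*tp,.09],a); o=ori(a) if np.allclose(R.from_quat(monitor.sense()["ee_rot"]).as_matrix(),R.from_quat(ori(a)).as_matrix(),atol=.1) else ori(a+np.pi)
print(line([*tp,.022],.12,guard=12),st())
env.close_gripper(effort=50); print(st())
line([*tp,.17],.2); print(st())
pl=kw(.015-.0304,.063-.0304,0)
env.reach(T([*pl[:2],.17]),o)
print(line([*pl[:2],.09],.15),st())
f=eyes.grab_frame("wrist"); np.savez("pics/w5.npz",**f); cv2.imwrite("pics/w5.png",f["frame"][:,:,::-1])
E
python3 tape.py
```

```text
False t=28.6 pos=[ 0.495   0.4216 -0.0094] F=[ 0.2 -0.6  0.5] gap=1.004
t=29.3 pos=[ 0.4945  0.4213 -0.0102] F=[-0.8 -0.5  2.9] gap=0.123
t=30.2 pos=[0.4937 0.4209 0.1359] F=[ 0.2  0.4 -2. ] gap=0.119
False t=32.4 pos=[0.4896 0.0176 0.0582] F=[ 1.1 -0.6 -1.9] gap=0.121
```

View pics/w5.png

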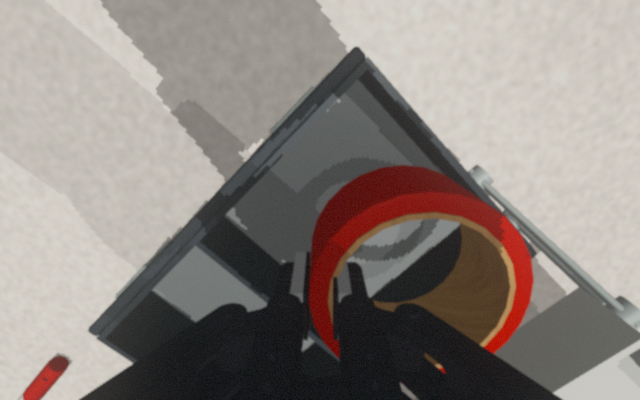

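Run:
```python
from h import *
f=dict(np.load("pics/w5.npz")); print("corner pred",proj(f,kw(-.072,.12,.062)),"FR",proj(f,kw(-.072,-.12,.062)),"meas->kit",kinv(ray(f,(358,50),.062)),kinv(ray(f,(92,331),.062)))
pl=kw(.015-.0304,.063-.0304,0)
print(line([*pl[:2],.029],.06,guard=8),st())
```

```text
corner pred [365.69083382  52.05150613] FR [ 93.50664135 336.84895182] meas->kit [-0.07528424  0.11798417  0.062     ] [-0.0752474  -0.11663059  0.062     ]
False t=33.6 pos=[ 0.4893  0.0174 -0.0032] F=[ 0.2  0.2 -2. ] gap=0.120
```

```bash
sed -i 's/^K=.*/K=np.array([.5005,-.0155]); YAW=np.radians(-2.5)/' h.py
python3 - <<'E'
from h import *
pl=kw(.015-.0304,.063-.0304,0)
print(line([*pl[:2],.029],.03,guard=8),st())
env.release(); print(st()); line([*pl[:2],.2],.15); print(st())
go([.5204,.3105,.13],YAW*0)
f=eyes.grab_frame("wrist"); np.savez("pics/w6.npz",**f); h=eyes.grab_frame("top")
print("torch pred",proj(f,[.5204,.3105,.014]))
cv2.imwrite("pics/w6.png",np.hstack([cv2.resize(f["frame"],(400,250)),cv2.resize(h["frame"][120:245,240:440],(400,250))])[:,:,::-1]); print(st())
E
```

```text
False t=33.8 pos=[ 0.4865  0.0178 -0.0033] F=[-0.2 -0.5 -0.9] gap=0.120
t=34.5 pos=[ 0.4865  0.0177 -0.0035] F=[-0.6  0.1  0.5] gap=0.998
t=35.8 pos=[0.4861 0.0178 0.1667] F=[0.2 0.  1.2] gap=1.000
torch pred [320.8694734 195.5322882]
t=37.1 pos=[0.5209 0.3095 0.0978] F=[ 0.  -0.1  0.8] gap=0.998
```

View pics/w6.png

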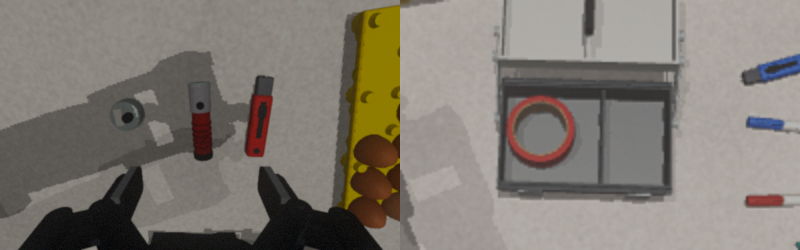

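Run:
```python
from h import *
a=np.radians(2.8); p=[.5204,.3105]
go([*p,.06],a); print(line([*p,.010],.1,guard=12),st())
env.close_gripper(effort=50); print(st())
line([*p,.17],.2); print(st())
pl=kw(0,-.057,0); go([*pl[:2],.17],np.pi/2+YAW); print(line([*pl[:2],.056],.1,guard=8),st())
f=eyes.grab_frame("wrist"); np.savez("pics/w7.npz",**f); cv2.imwrite("pics/w7.png",f["frame"][:,:,::-1])
```

```text
False t=38.1 pos=[ 0.5209  0.3107 -0.0217] F=[0.6 0.7 0.5] gap=1.002
t=38.7 pos=[ 0.5208  0.3106 -0.022 ] F=[-0.7  0.4  4. ] gap=0.315
t=39.7 pos=[0.5197 0.3102 0.136 ] F=[-0.3  0.3 -1.5] gap=0.313
False t=42.4 pos=[ 0.4984 -0.0726  0.024 ] F=[-0.7  0.8 -1.7] gap=0.316
```

View pics/w7.png

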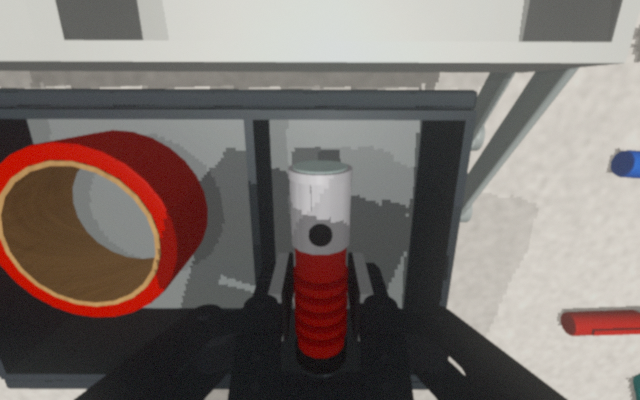

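Run:
```python
from h import *
pl=kw(0,-.057,0); env.release(); print(st()); line([*pl[:2],.2],.15)
go(kw(-.06,-.06,.25),np.pi/2+YAW)
f=eyes.grab_frame("wrist"); g=eyes.grab_frame("top"); np.savez("pics/w8.npz",**f)
def blob(f,z=.025):
    c=[proj(f,kw(x,y,.0)) for x in(-.068,.068) for y in(-.026,-.116)]; c=np.array(c); x0,y0=c.min(0).astype(int); x1,y1=c.max(0).astype(int)
    m=mask(f,lambda r,g,b:(r>60)&(r>1.6*g)&(r>1.6*b),(x0,y0,x1,y1)); (q,wh,an),N=rect(m); return q,wh,an,N
for n,F in(("w",f),("t",g)):
    q,wh,an,N=blob(F); print(n,np.round(q,1),np.round(wh,1),round(an,1),N,[kinv(ray(F,q,z)).round(4) for z in(.015,.03,.06)])
a=f["frame"];c=proj(f,kw(0,-.02,.03)).astype(int); print(c)
b=a[max(0,c[1]-100):c[1]+100,c[0]-160:c[0]+160]; cv2.imwrite("pics/w8.png",cv2.resize(b,None,fx=2,fy=2)[:,:,::-1]); print(st())
```

```text
t=43.0 pos=[ 0.498  -0.0725  0.0235] F=[0.  0.2 0.5] gap=1.001
w [318.  125.5] [53. 22.] 90.0 1157 [array([-0.0143, -0.0576,  0.015 ]), array([-0.0129, -0.0577,  0.03  ]), array([-0.0099, -0.0579,  0.06  ])]
t [349. 192.] [0. 0.] 0.0 1 [array([ 0.0021, -0.0505,  0.015 ]), array([-0.0013, -0.0496,  0.03  ]), array([-0.0081, -0.0478,  0.06  ])]
[283 113]
t=44.6 pos=[ 0.438  -0.0727  0.2164] F=[-0.2 -0.3 -0.2] gap=1.002
```

View pics/w8.png

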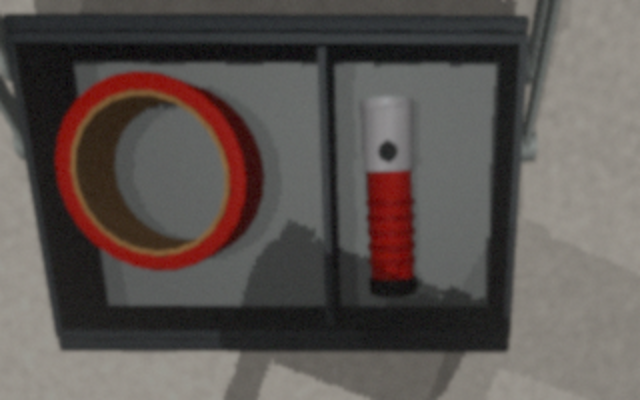

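Run:
```python
import h
from h import *
h.K=np.array([.505,-.0167]); h.YAW=np.radians(-2.5)
x,z=arc(2.08); go(kw(x,0,TH+z+.06),np.pi/2+h.YAW); print(line(kw(x,0,TH+z),.1,guard=12),st())
env.close_gripper(effort=40); print(st())
if monitor.sense()["finger_gap"]>.05:
  for q in np.linspace(2.08,0,13)[1:]:
    x,z=arc(q); line(kw(x,0,TH+z),.12)
    print(round(q,2),st())
  env.release(); print(st()); env.hold(.3)
  line(kw(0,0,.2),.15)
  f=eyes.grab_frame("wrist"); np.savez("pics/w9.npz",**f); print(st())
  m=mask(f,lambda r,g,b:(r+g+b)<75,(290,100,350,260)); ys,xs=np.nonzero(m); print("bar",xs.min(),xs.max(),ys.min(),ys.max(),"pred ends",[proj(f,kw(s*.038,0,.128)).round(1) for s in(1,-1)])
```

```text
False t=46.3 pos=[ 0.6608 -0.0236  0.1005] F=[-0.3 -0.2  0.1] gap=0.998
t=47.0 pos=[ 0.6605 -0.0238  0.0998] F=[-0.3 -1.8  1.8] gap=0.126
1.91 t=47.3 pos=[ 0.6494 -0.0233  0.111 ] F=[ 2.9 -3.4 -1.1] gap=0.133
1.73 t=47.6 pos=[ 0.6366 -0.0227  0.12  ] F=[ 2.5 -2.4  3. ] gap=0.131
1.56 t=47.9 pos=[ 0.6223 -0.022   0.1268] F=[ 2.6 -2.7  6.6] gap=0.129
1.39 t=48.1 pos=[ 0.6069 -0.0213  0.131 ] F=[ 1.  -1.6  8.6] gap=0.131
1.21 t=48.4 pos=[ 0.5908 -0.0205  0.1325] F=[-0.5 -2.  11.6] gap=0.130
1.04 t=48.7 pos=[ 0.5746 -0.0198  0.1311] F=[-3.6 -1.9 14.1] gap=0.131
0.87 t=49.0 pos=[ 0.5586 -0.019   0.1268] F=[-8.1 -1.3 16.2] gap=0.131
0.69 t=49.3 pos=[ 0.543  -0.0183  0.1194] F=[-13.4  -1.5  17.1] gap=0.135
0.52 t=49.5 pos=[ 0.5288 -0.0176  0.1091] F=[-16.2  -1.8  14.4] gap=0.125
0.35 t=49.8 pos=[ 0.5172 -0.017   0.0969] F=[-14.5  -2.9   6.8] gap=0.133
0.17 t=50.1 pos=[ 0.5084 -0.0166  0.0833] F=[-12.   -3.5   2. ] gap=0.131
0.0 t=50.4 pos=[ 0.5035 -0.0164  0.071 ] F=[-9.7 -0.9 15. ] gap=0.132
t=51.1 pos=[ 0.5045 -0.0167  0.0709] F=[-0.1 -0.3  0.2] gap=0.998
t=52.2 pos=[ 0.5045 -0.0166  0.1664] F=[-0.4 -0.5 -0.2] gap=1.001
bar 313 328 159 258 pred ends [array([320.4, 161. ]), array([320.3, 261.7])]
```

```bash
cat > put.py <<'E'
from h import *
def pick_put(p,a,tip,ky,gap_mm,off=0):
    """pick at p (world xy), jaw angle a; lay at kit (0,ky), jaws 50 deg off kit x"""
    go([*p,.07],a); print(line([*p,tip],.1,guard=12),st())
    env.close_gripper(effort=40); print(st())
    line([*p,.2],.2); print(st())
    if abs(monitor.sense()["finger_gap"]*85-gap_mm)>5: print("BAD GRIP"); return
    c=monitor.sense()["joints"]; best_=None
    for s in (50,-50):
        for k in (0,np.pi):
            b=YAW+np.radians(s)+k; d=off*np.array([-np.sin(b),np.cos(b)])
            P=kw(0,ky,.2)+[*d,0]; q=kinematics.ik(T(P),ori(b))
            if q is not None:
                m=np.abs(np.array(q)-c).max()
                if best_ is None or m<best_[0]: best_=(m,b,P)
    _,b,P=best_; env.reach(T(P),ori(b)); print("jaw",np.degrees(b-YAW))
    print(line([*P[:2],.065+tip+.003],.1,guard=8),st())
    env.release(); print(st()); line([*P[:2],.22],.15); print(st())
E
python3 - <<'E'
from put import *
pick_put([.599,.312],np.radians(-2.3),.004,.0595,26)
E
```

```text
False t=54.4 pos=[ 0.5995  0.3121 -0.0278] F=[ 0.3 -0.1 -0.2] gap=1.002
t=55.0 pos=[ 0.5993  0.3121 -0.0281] F=[-1.1 -0.2  3.2] gap=0.291
t=56.1 pos=[0.5985 0.3118 0.1661] F=[-0.2 -0.9 -1.1] gap=0.296
jaw -50.0
False t=58.7 pos=[0.5034 0.0439 0.04  ] F=[-0.7 -0.   0.2] gap=0.296
t=59.3 pos=[0.5031 0.0438 0.0395] F=[-0.1  0.   0.8] gap=0.999
t=60.4 pos=[0.5027 0.044  0.1867] F=[-0.2 -0.4  0.4] gap=0.991
```

Run:
```python
from put import *
pick_put([.4157,-.292],np.radians(-.5),.006,-.0595,16)
f=eyes.grab_frame("wrist"); np.savez("pics/w10.npz",**f)
go(kw(-.06,-.0,.28),np.pi/2+YAW)
f=eyes.grab_frame("wrist"); np.savez("pics/w11.npz",**f); t=eyes.grab_frame("top"); np.savez("pics/top2.npz",**t)
t0=dict(np.load("pics/top0.npz"))
for n,r in (("btape",(465,160,515,210)),("bcutter",(405,140,455,170)),("bmarker",(405,172,460,195))):
    print(n,[np.round(rect(mask(F,"blue",r))[0][0],1) for F in(t0,t)])
a=cv2.resize(f["frame"],(640,400)); b=cv2.resize(t["frame"][130:255,150:470],(640,250))
cv2.imwrite("pics/fin.png",cv2.resize(np.vstack([a[:330],b]),(640,580))[:,:,::-1]); print(st())
```

```text
False t=62.6 pos=[ 0.4161 -0.2922 -0.026 ] F=[-0.  -0.1  1.4] gap=1.001
t=63.3 pos=[ 0.4158 -0.2921 -0.0262] F=[-0.3  1.   3.6] gap=0.169
t=64.4 pos=[ 0.4153 -0.2916  0.1664] F=[-0.1  0.9 -0.8] gap=0.172
jaw 230.0
False t=66.7 pos=[ 0.4982 -0.0751  0.042 ] F=[ 0.5  0.3 -0.9] gap=0.171
t=67.4 pos=[ 0.4979 -0.0748  0.0415] F=[ 0.5 -0.1  0.7] gap=1.000
t=68.5 pos=[ 0.4975 -0.0748  0.1867] F=[ 1.3 -0.2  0.1] gap=0.999
btape [array([492., 183.]), array([492., 183.])]
bcutter [array([433.4, 152.6]), array([433.4, 152.6])]
bmarker [array([433.5, 182.2]), array([433.5, 182.2])]
t=69.3 pos=[ 0.4407 -0.0134  0.2464] F=[-0.2  0.3  0.6] gap=1.002
```

View pics/fin.png

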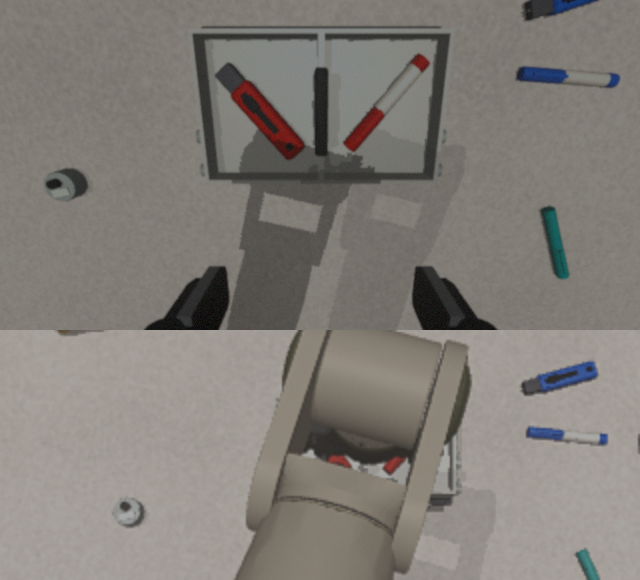

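Run:
```python
from h import *
f=dict(np.load("pics/w11.npz"))
for n,a,b,z in (("marker",(348,150),(426,57),.073),("cutter",(221,67),(298,157),.074),("bar",(321,68),(321,156),.128)):
    p,q=kinv(ray(f,a,z)),kinv(ray(f,b,z)); print(n,((p+q)/2).round(3),np.linalg.norm(p-q).round(4),p.round(3),q.round(3))
env.hold(.5); job.hand_in(); print(st())
```

```text
marker [ 0.008 -0.068  0.073] 0.1184 [-0.037 -0.03   0.073] [ 0.054 -0.105  0.073]
cutter [0.    0.061 0.074] 0.117 [0.046 0.098 0.074] [-0.045  0.024  0.074]
bar [ 0.004 -0.001  0.128] 0.0745 [ 0.041 -0.001  0.128] [-0.033 -0.001  0.128]
the job is handed in; nothing more can be done
the job is handed in; nothing more can be done
```

I put all four red things away in the kit box and handed the job in at about 70 s of the 144 s allowed. The hand-in reports no verdict, so the results below come from my own last checks.

**What I did:** I swung the tray over to the rear. I laid the red tape roll in the left well and let the torch drop about 40 mm into the right well, because the fingers cannot open fully down inside it. Then I swung the tray shut and laid the red cutter in its left half and the red marker in its right half.

**Last checks:**
- **Wells:** before I closed the tray, a close picture showed the tape and the torch both lying flat in their own wells. I could not see them again once it was shut.
- **Tray:** the handle bar measures 74.5 mm long at its closed height (nominal 76 mm), so the tray is down.
- **Cutter and marker:** in the kit's frame the cutter's centre is at (0, +61) mm and the marker's at (+8, −68) mm. Both are well inside their halves.
- **Blue things:** the tape, cutter and marker show no pixel shift in the top camera from start to end.
- **Gripper:** it was open and clear of everything at hand-in.

**What disagreed or failed:**
- **Tool length:** the robot's reported tool point lies about 32.5 mm beyond the real finger tips. My first grasp of the handle therefore closed above it and moved nothing. I found the offset by touching the counter and corrected every later move for it.
- **Kit position:** my first estimate was about 4 mm off along x, and I corrected it from the later close views.
- **Measured lengths:** the cutter and marker read about 4 % long in the images.

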